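# Load the bench stapler

## Task

Load the brass-coloured staple strip into the open channel of the bench stapler, legs down and lengthwise, just in front of the stapler's nose. Let go of it, then push the rail by its black handle toward the nose until it is fully home, so that the orange spring follower presses the strip against the nose. Leave the grey steel strip where it lies.

Things in the scene. Friction and masses are not known exactly. Their poses are not given: they have to be found in the camera images.
- brass_strip: The strip to load: a stick of brass-coloured staples, an inverted U, 24 wide (its x) x 80 long (its y) x 36 mm tall, about 0.12 kg, standing on its legs on the table. Origin: centre of its underside. z up. Both ends are alike. Take it across its 24 mm width, by the upper half, so that the fingers stay clear of the channel's walls.
- grey_strip: A stick of grey steel staples of the same shape, size and axes as the brass one. To be left alone.
- magazine: The bench stapler, fixed to the table: a straight channel open at the top along its y; +y points to its nose, a grey head block 62 wide, 75 mm tall, whose flat rear face (y = +57 mm) ends the channel. Base 76 x 300 mm (y -203 to +97 mm). Origin: on the table under the middle of the loading bay. A strip's centre belongs at x 0, y 0 when laid in; fully loaded it is at y = +17 mm.
- bay (a point): Middle of the loading bay, on the channel's floor, 30 mm above the table; axes as the magazine's. The channel is 34 mm wide inside; its low walls flare outward (45 degrees) to about 53 mm over all and end 45 mm above the table. With the rail open a strip laid here along y has about 17 mm spare at each end.
- rail (a joint): Opening of the rail that slides along the channel, m: 0 = shut (fully home against its stop), up to 0.10 = open; it starts at 0.09 to 0.10. Shutting moves it toward the nose (+y of the magazine). It stays where it is left (about 8 N of friction; up to about 12 N with the spring). Its steel cover plate (top 74 mm above the table) passes over the strip.
- rail_handle (a point): Middle of the black handle on the rail, an upright plate 50 mm across the channel, 14 mm thick along the channel and 42 mm tall: 74 to 116 mm above the table, middle at 95 mm. It stands 132 mm behind the nose's rear face when the rail is shut (magazine y = -75 mm minus the rail's opening). Free space lies behind it for pushing.
- follower (a joint): How far the orange follower under the rail is pressed back into its spring, m, 0 to 0.02; 0 = relaxed. About 0.012 when the rail is shut on a strip that lies against the nose (spring about 4 N there).
There are look-alikes about, which are no part of the job. Leave any blue or purple look-alike of the brass_strip alone.

How it is judged:
By the outcome, as a careful person would: the job done as asked, in the order asked, and still so for the second after the job is handed in, with the robot touching nothing.
It also fails if it takes over 48 s, if anything falls off the work surface, if the arm or the gripper's body presses on something with over 40 N, if the wrist force passes 120 N, or if a joint passes its speed limit or range.

## Robot

A 6-joint arm with a two-finger parallel gripper is mounted at the origin on a cart in front of the work surface, level with it; the furniture and walls round the work are solid. World frame = base frame: x ahead of the robot, y to its left, z up, the work surface at z = 0. Lengths are in mm, angles in rad, forces in N, time in s.
With the tool pointing down it reaches from about 275 to 750 mm from the base axis. Payload 10.2 kg.
Tool frame: the origin (TCP) lies at the very end of the fingers, on their centre line; the grasp point (between the pads) lies 19 mm behind it (ctrl.hold_point_z is the distance from the TCP to the grasp point, in mm); z points along the fingers, y is the direction in which the jaws open and shut (so a half turn about z gives the same grasp; the last joint's range is limited). The gripper opens to 85 mm and grips with 20 to 120 N. Pads are 22 mm wide; open, the fingers measure 114 mm over their backs; the gripper's body (76 mm by 85 mm) begins 54 mm behind the grasp point. The pads swing forward as they close: fully open they stand 13 mm farther back than shut.
Start: joints at [-0.223, 0.313, 1.498, -0, 1.331, -0.223], TCP at [525.006, -0.013, 203.394] pointing down, gripper open.
Joint ranges: [-2.94, 2.94], [-0.97, 2.17], [0.19, 2.56], [-1.23, 4.37], [0.02, 3.11], [-2.88, 2.88]. Speed limits (rad/s): [2.39, 2.39, 3.01, 3.14, 3.14, 3.14].

## Interface

Orientations are given as a unit quaternion [w, x, y, z].
In Python, from rig import readout, cams, workorder, spotter, ctrl gives the robot as it stands.
- The arm moves only by the tool step_arm, never from a script. Its argument "plan" is text: rows parted by semicolons, each of 5 numbers parted by spaces: the shift along the tool's x, y, z in cm, then the turn about the tool's z in degrees, then the opening in per cent of the stroke, from 0 (shut) to 100 (fully open). In form: x y z twist gripper; .... A call has 1 to 10 rows; each row is the pose to reach, as a shift and turn from the pose commanded when the call began, along the tool's axes at that moment; what a row does not reach only later rows make up. A row lasts 1/10 s, in which the tool goes at most 50 mm and 8.59 degrees, less where a joint would pass 70% of its speed; a pose out of reach is approached as far as the arm can. A call with a gripper value outside its range is refused whole. The fingers move at their own pace and stop on an object; "grip_force" is the grip in N (left out, the last holds). Time passes only in rows, so rows that repeat a pose let the fingers close. It gives the time, the measured TCP pose, the force and the opening at its end, in the units of the state.
- readout.sense(): the state, without advancing time (a new reading comes with each control period).
- cams.capture(name): name is "scene" or "side" or "wrist"; returns (picture, depth): 420x560x3 uint8, red, green, blue; 420x560 float32, mm along the optical axis (not along the pixel's ray), 0 where there is no reading.
- cams.camera_info(name): a dict with "vfov" (degrees; the focal length in pixels is half the picture's height over the tangent of half this angle, whatever the lens; pixels are square), "cx", "cy" (the principal point, pixels), "k1" (the pictures are not rectified: a ray, as slopes to the right and down, at radius r is drawn at 1 + k1 r^2 times it, then the intrinsics apply), "rvec" (rotation vector, rad) and "tvec" (3), from world to camera coordinates, as OpenCV has them. Camera axes: x right, y down, z forward; pixel columns grow to the right and rows downward; lengths in mm; the calibration is good to about 2 mm. A picture is of the moment at which its call begins: read the wrist's pose just before it. camera_info takes no time and is no camera call; for the wrist camera it gives the pose at the moment of the call.
- workorder.finish_job(): hands the job in, once; it reports no verdict.
Trained networks look in the newest picture that a camera, given by its name, has taken for a name from the list of things; names that differ only in an ending like _2 or _b are one class to them, and where a whole thing is asked for, a point or a joint stands for the part that bears it (a point fixed in the world has none). Each returns a list of dicts, best first, with "conf" (0 to 1); they miss things now and then, are a little off and sometimes report something else, mostly with a low value. They report only what shows in the picture. A call takes as long as a camera call. They do not tell look-alikes from the thing itself.
- spotter.regions_of(camera, target): "pixels" (420x560 bool, what is visible of it) and "extent" ([centre column, centre row, width, height] in pixels, round what is visible of it).
The state is a dict: "time_s": time; "joints": joint angles; "dq": joint speeds; "tau": joint torques, N m; "eef_pos": TCP position; "ee_rot": TCP orientation; "force": force on the tool from outside, world axes, zero at the start; "wrist_torque": the same for the moment, N m; "grip_width": opening from 0.0 (shut) to 1.0 (fully open).
Only numpy, scipy, OpenCV 4.12 (cv2) and the standard library are available. Lean on these libraries where they do the work, as an engineer would, in place of code of your own. Each camera call takes 0.05 s, during which the arm holds its last target. There are 200 camera calls.

## Working session

There is one attempt and no reset: what is moved stays moved. The work goes in short steps, Python scripts to look and compute and a tool call to move; the robot and the scene stay as the last step left them, time stands still between calls to the robot, and variables do not carry over. Pictures are saved under pics/ and viewed, about 8 in all and at most 12, crops included, and the job is handed in when it is done.

Besides the shell and the picture viewer there is one more tool, called after "Request:" by a JSON object that holds its "op" and its "data", one argument or row to a line. step_arm: Moves the arm, as the interface text tells. Its arguments: {"type":"object","properties":{"plan":{"type":"string"},"grip_force":{"type":"number"}},"required":["plan"]}

```bash
mkdir -p pics
cat > h.py <<'E'
import numpy as np, cv2
from rig import readout, cams, workorder, spotter, ctrl
def snap(n,f=None):
    ci=cams.camera_info(n); im,d=cams.capture(n)
    if f: cv2.imwrite('pics/'+f,im[:,:,::-1])
    return im,d,ci
def cloud(d,ci):
    h,w=d.shape; f=h/2/np.tan(np.radians(ci['vfov'])/2)
    K=np.array([[f,0,ci['cx']],[0,f,ci['cy']],[0,0,1]])
    u,v=np.meshgrid(np.arange(w),np.arange(h))
    p=np.stack([u,v],-1).reshape(-1,1,2).astype(np.float64)
    s=cv2.undistortPoints(p,K,np.array([ci['k1'],0,0,0,0.])).reshape(h,w,2)
    c=np.dstack([s,np.ones((h,w))])*d[...,None]
    R=cv2.Rodrigues(np.array(ci['rvec'],float))[0]
    W=(c-np.array(ci['tvec']).reshape(3))@R
    W[d==0]=np.nan
    return W
E
python3 - <<'E'
from h import *
print(readout.sense()); print(ctrl.hold_point_z)
im,d,ci=snap('scene'); im2,d2,ci2=snap('side')
cv2.imwrite('pics/a.png',np.hstack([cv2.resize(im,(400,300)),cv2.resize(im2,(400,300))])[:,:,::-1])
cv2.imwrite('pics/s.png',im[:,:,::-1])
np.savez('s0.npz',W=cloud(d,ci),im=im,W2=cloud(d2,ci2),im2=im2)
for c in('scene','side'):
  for t in ('brass_strip','magazine','rail_handle'):
    for r in spotter.regions_of(c,t): print(c,t,r['conf'],r['extent'])
E
```

```text
{'time_s': 0.0, 'joints': array([-2.23400646e-01,  3.13450234e-01,  1.49847050e+00,  1.00436146e-05,
        1.33099390e+00, -2.23412709e-01]), 'dq': array([-0.00063921,  0.00108566, -0.00047631, -0.00055811, -0.00104517,
       -0.00057737]), 'tau': array([-5.78409599e-04, -4.12261176e+01, -2.59742296e+01, -3.58453699e-04,
        4.11797926e-03, -1.23038126e-05]), 'eef_pos': array([5.24696551e+02, 5.92697798e-02, 2.02822404e+02]), 'ee_rot': array([-5.61925569e-04,  7.07103207e-01,  7.07110046e-01, -3.48096039e-04]), 'force': array([0.23933466, 0.601247  , 0.6634108 ]), 'wrist_torque': array([-0.09069684,  0.03329022, -0.00916218]), 'grip_width': 0.9971384200051538}
18.700000000000003
scene brass_strip 0.97 [229.4, 193.1, 42.2, 28.6]
scene brass_strip 0.9 [294.5, 221.6, 17.2, 37.9]
scene brass_strip 0.87 [250.7, 244.8, 47.9, 36.9]
scene brass_strip 0.7 [209.9, 219.8, 25.5, 43.8]
scene magazine 0.71 [375.1, 281.9, 143.4, 143.7]
scene magazine 0.42 [402.4, 292.5, 70.4, 71.8]
side brass_strip 0.95 [261.6, 179.1, 30.1, 23.6]
side brass_strip 0.93 [307.2, 214.9, 14.6, 32.5]
side brass_strip 0.87 [231.6, 205.2, 15.2, 32.7]
side brass_strip 0.78 [256.5, 232.9, 39.3, 30.7]
side magazine 0.69 [360.6, 282.7, 105.2, 146.4]
side rail_handle 0.77 [373.8, 294.2, 53.8, 68.1]
```

View pics/s.png

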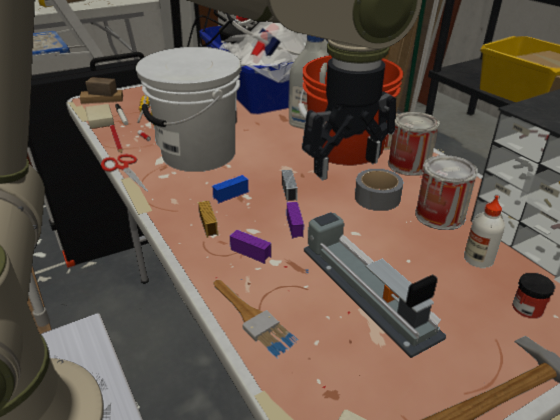

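View pics/a.png

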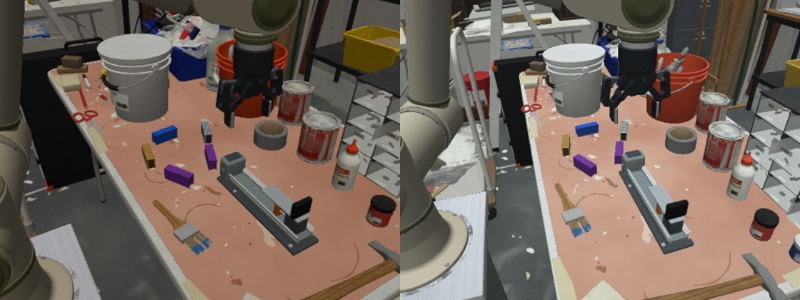

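The scene shows the brass strip at about (208,218), grey at (290,184), purple at (250,246) and (295,220), and blue at (231,188). The stapler's nose is at about (325,230) and its handle at (420,295).

Run:
```python
from h import *
z=np.load('s0.npz')
for k,im in (('W','im'),('W2','im2')):
    W=z[k]; I=z[im]; H=cv2.cvtColor(I,cv2.COLOR_RGB2HSV)
    ok=(W[...,0]>200)&(W[...,0]<800)&(abs(W[...,1])<450)
    m=ok&(H[...,0]>15)&(H[...,0]<28)&(H[...,1]>130)&(W[...,2]>8)&(W[...,2]<60)
    n,l,st,c=cv2.connectedComponentsWithStats(m.astype(np.uint8))
    for i in range(1,n):
        if st[i,4]>60:
            P=W[l==i]; T=P[P[:,2]>31]
            print(k,'brass?',c[i],st[i,4],np.percentile(P[:,2],98),len(T), cv2.minAreaRect(T[:,:2].astype(np.float32)) if len(T)>5 else '')
    # stapler: high stuff
    m=ok&(W[...,2]>12)&(W[...,2]<125)&(W[...,1]<-20)&(H[...,1]<90)
    m=cv2.morphologyEx(m.astype(np.uint8),cv2.MORPH_OPEN,np.ones((2,2)))
    n,l,st,c=cv2.connectedComponentsWithStats(m)
    for i in range(1,n):
        if st[i,4]>300:
            P=W[l==i]; print(k,'big',c[i],st[i], P.min(0),P.max(0),cv2.minAreaRect(P[:,:2].astype(np.float32)))
            for a,b in((66,72),(72,78),(95,125)):
                T=P[(P[:,2]>a)&(P[:,2]<b)]
                if len(T)>5: print('  ',a,b,len(T),cv2.minAreaRect(T[:,:2].astype(np.float32)))
```

```text
W brass? [207.5519802  217.12376238] 404 38.68736375898296 285 ((403.78802490234375, 286.9854431152344), (83.02896881103516, 24.585874557495117), 77.04485321044922)
W brass? [236.85377358 301.48113208] 424 15.269587554289174 0 
W brass? [494.75302663 395.82748184] 1652 25.864888418683645 0 
W big [484.12510495 239.51973132] [ 465  213   37   52 1191] [nan nan nan] [nan nan nan] ((784.8673095703125, -76.99433898925781), (27.007671356201172, 48.055538177490234), 18.670669555664062)
   66 72 41 ((784.3151245117188, -81.60277557373047), (14.448026657104492, 43.48644256591797), 41.45014953613281)
   72 78 83 ((783.7120971679688, -80.07920837402344), (17.642343521118164, 48.5861701965332), 34.069950103759766)
   95 125 190 ((786.9251098632812, -74.17395782470703), (22.667381286621094, 40.7202033996582), 20.907819747924805)
W big [400.79754743 303.08607126] [ 350  260   92   88 4322] [nan nan nan] [nan nan nan] ((584.1773681640625, -86.9187240600586), (163.7122039794922, 115.65310668945312), 38.594032287597656)
   66 72 81 ((561.857666015625, -101.71493530273438), (30.66489028930664, 118.32
[... 1733 characters left out ...]
7838543653488159)
   95 125 448 ((567.7714233398438, -145.84423828125), (48.37286376953125, 14.165029525756836), 0.2992883026599884)
W2 big [513.99194631 305.64697987] [496 292  36  28 745] [nan nan nan] [nan nan nan] ((798.203369140625, -180.11990356445312), (119.0284194946289, 36.35500717163086), 37.35121536254883)
W2 big [512.84338358 389.54773869] [ 482  356   62   64 1194] [nan nan nan] [nan nan nan] ((691.7420654296875, -301.43157958984375), (61.188106536865234, 107.46292877197266), 24.989849090576172)
W2 big [285.19784173 410.2793765 ] [257 394  59  26 834] [nan nan nan] [nan nan nan] ((381.90240478515625, -232.96881103515625), (38.38813400268555, 76.0016098022461), 73.33558654785156)
```

Request:
{"op": "step_arm", "data": {
  "plan": "4 -1.7 0 2 100;8 -3.4 0 4 100;12 -5 0 6 100;16 -6.8 0 8 100;20 -8.5 0 10 100;24 -10.2 0 12 100;28 -11.9 0 12 70;28.5 -12.1 1 12 70;28.5 -12.1 3 12 70;28.5 -12.1 3 12 70"
}}

```text
time_s: 1.4
eef_pos: [402.9, 284.4, 171.2]
ee_rot: [-0.001, 0.777, 0.629, -0.002]
force: [-0.4, -0.6, 0.7]
grip_width: 0.7
```

Run:
```python
from h import *
print(readout.sense()['eef_pos'],readout.sense()['ee_rot'],readout.sense()['grip_width'])
im,d,ci=snap('wrist','w1.png'); W=cloud(d,ci)
np.savez('w1.npz',W=W,im=im)
m=(W[...,2]>30)&(W[...,2]<45)
n,l,st,c=cv2.connectedComponentsWithStats(m.astype(np.uint8))
for i in range(1,n):
    if st[i,4]>300:
        P=W[l==i]; print(c[i],st[i],im[l==i].mean(0),P.mean(0),cv2.minAreaRect(P[:,:2].astype(np.float32)))
```

```text
[402.88958735 284.38215398 171.22360179] [-5.80929911e-04  7.77020912e-01  6.29470656e-01 -2.20387367e-03] 0.7002785252115796
[356.02352456  83.28972348] [ 311   58   91   52 2423] [ 91.1898473  134.70532398 228.7598019 ] [494.69005246 365.2427307   35.96599632] ((495.1123352050781, 365.1527099609375), (80.60787200927734, 24.97981071472168), 5.0810980796813965)
[486.06067034 112.91599491] [ 459   69   55   89 2357] [173.80059398 178.02715316 179.62155282] [614.03238909 314.43779919  35.61440931] ((615.274169921875, 312.7660827636719), (80.31986999511719, 26.653779983520508), 68.02364349365234)
[277.62023305 181.89247881] [ 266  143   25   79 1888] [207.78813559 170.51271186 106.30720339] [405.36399156 288.85360622  35.94427784] ((405.30767822265625, 287.2751770019531), (80.3106689453125, 23.890575408935547), 77.56788635253906)
[433.63343109 237.12434018] [ 411  201   47   73 1705] [150.19882698  88.24516129 178.20234604] [555.970099   195.73176273  35.58576885] ((556.8004150390625, 193.39146423339844), (79.81884765625, 25.609464645385742), 67.19300079345703)
[321.5708502  276.61842105] [299 252  44  61 988] [158.36538462  94.97874494 185.26315789] [431.07254896 174.32482268  35.82632422] ((437.7799987792969, 163.72772216796875), (24.925519943237305, 79.49588775634766), 28.167369842529297)
[442.60167715 299.87421384] [416 291  59  23 477] [79.13207547 78.48008386 75.83857442] [561.8511617  116.09613573  37.32611208] ((562.6443481445312, 114.76423645019531), (61.70161819458008, 15.636696815490723), 13.31235122680664)
```

View pics/w1.png

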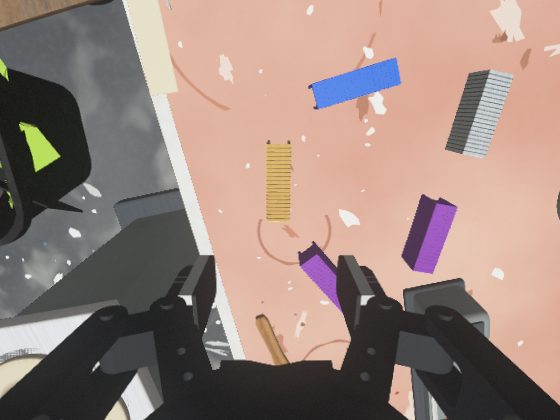

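Wrist view: brass strip is top-centre at (278,181) and clear on both sides. Refined centre is (405.3, 287.3), and the yaw matches 12°.

Request:
{"op": "step_arm", "data": {
  "plan": "0.33 0.17 4 0.4 65;0.33 0.17 8 0.4 60;0.33 0.17 11 0.4 60;0.33 0.17 12 0.4 60;0.33 0.17 12 0.4 60;0.33 0.17 12 0.4 60"
}}

```text
time_s: 2.05
eef_pos: [407.6, 288.1, 55.1]
ee_rot: [0.0, 0.779, 0.626, 0.001]
force: [-0.1, 0.7, 0.2]
grip_width: 0.599
```

Request:
{"op": "step_arm", "data": {
  "plan": "0 -0.1 2 0 60;0 -0.1 3.5 0 60;0 -0.1 3.5 0 60;0 -0.1 3.5 0 60"
}}

```text
time_s: 2.45
eef_pos: [406.3, 288.4, 19.9]
ee_rot: [0.0, 0.779, 0.627, 0.001]
force: [0.2, -0.1, 0.4]
grip_width: 0.598
```

Run:
```python
from h import *
print(readout.sense()['eef_pos'])
im,d,ci=snap('wrist','w2.png')
print(readout.sense()['eef_pos'],readout.sense()['force'])
```

```text
[406.28254219 288.3910639   19.87550836]
[406.36652989 288.45702579  19.97730439] [0.15603921 0.78150315 0.66789677]
```

View pics/w2.png

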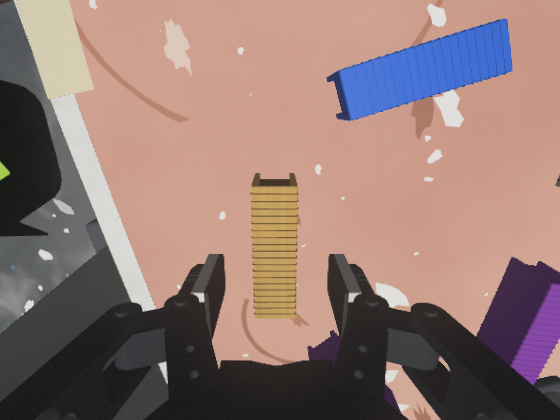

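The strip sits centred between the fingers at (275,245). I'll go a little lower and close.

Request:
{"op": "step_arm", "data": {
  "plan": "0 0 0.5 0 60;0 0 0.5 0 60;0 0 0.5 0 20;0 0 0.5 0 20;0 0 0.5 0 20;0 0 0.5 0 20;0 0 0.5 0 20;0 0 0.5 0 20",
  "grip_force": 40
}}

```text
time_s: 3.3
eef_pos: [405.4, 288.1, 13.4]
ee_rot: [0.0, 0.779, 0.627, 0.0]
force: [0.0, 0.3, 0.6]
grip_width: 0.2
```

Run:
```python
from h import *
s=readout.sense();print(s['eef_pos'],s['force'],s['grip_width'])
im,d,ci=snap('wrist','w3.png');W=cloud(d,ci)
H=cv2.cvtColor(im,cv2.COLOR_RGB2HSV)
m=(W[...,2]>30)&(W[...,2]<42)&(H[...,0]>12)&(H[...,0]<28)&(H[...,1]>80)
P=W[m];print(len(P),cv2.minAreaRect(P[:,:2].astype(np.float32)))
```

```text
[405.39127542 288.08133218  13.40653821] [0.0381616  0.25975062 0.56144989] 0.200214656120812
5593 ((405.3863525390625, 287.4693603515625), (80.21633911132812, 24.131296157836914), 77.77793884277344)
```

Request:
{"op": "step_arm", "data": {
  "plan": "0 0 0 0 0;0 0 0 0 0;0 0 0 0 0;0 0 0 0 0"
}}

```text
time_s: 3.75
eef_pos: [405.4, 288.1, 13.4]
ee_rot: [-0.0, 0.779, 0.627, -0.0]
force: [0.2, -0.2, -0.1]
grip_width: 0.0
```

Run:
```python
from h import *
im,d,ci=snap('wrist','w4.png')
```

```text
(no output)
```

View pics/w4.png

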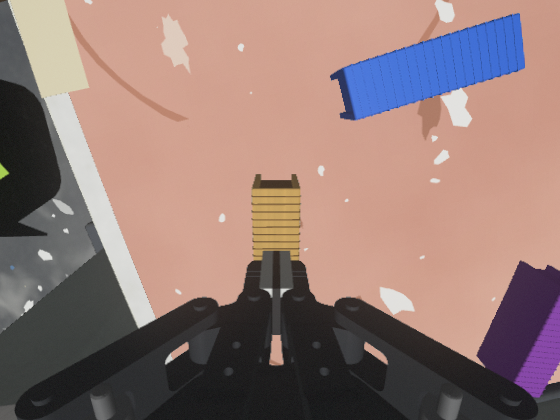

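The fingers shut to 0 at (277,255), apparently above the strip, not around it. I'll check fingertip height with depth.

Run:
```python
from h import *
im,d,ci=snap('wrist');W=cloud(d,ci)
for v in range(235,330,8): print(v,W[v,277].round(1),W[v,262].round(1),W[v,292].round(1),im[v,262])
im,d,ci=snap('side');W=cloud(d,ci)
cv2.imwrite('pics/sd.png',cv2.resize(im[120:270,170:330],None,fx=4,fy=4)[:,:,::-1])
```

```text
235 [409.2 301.8  35.2] [402.  304.2  37. ] [416.8 300.5  35.9] [181 145  88]
243 [408.3 297.5  35.3] [400.9 299.7  36.6] [415.9 295.9  35.3] [196 161  95]
251 [408.4 298.2  46.3] [401.2 299.3  45.3] [415.  291.8  36. ] [155 131  89]
259 [408.3 297.7  53.6] [401.8 299.9  55.1] [414.1 287.3  36.1] [112 100  81]
267 [408.3 298.1  61.9] [401.8 299.   61. ] [414.3 292.9  54.9] [86 83 80]
275 [408.3 298.   68.6] [402.2 299.2  68.4] [413.9 292.5  61.3] [83 81 78]
283 [408.2 297.9  74.7] [402.5 299.3  75. ] [414.2 297.9  76.8] [82 81 78]
291 [408.  296.9  78.8] [402.9 300.   81.8] [413.9 297.9  82.3] [43 37 35]
299 [407.2 293.   78.3] [403.2 300.1  87.2] [413.8 298.6  88.4] [44 39 38]
307 [406.6 290.3  79.4] [403.4 300.3  92.4] [413.5 298.2  92.5] [42 38 38]
315 [405.6 285.8  78.3] [403.5 299.7  96. ] [413.4 298.9  97.8] [38 35 34]
323 [404.7 281.8  78. ] [405.1 304.9 107. ] [413.7 302.7 106.6] [36 34 33]
```

View pics/sd.png

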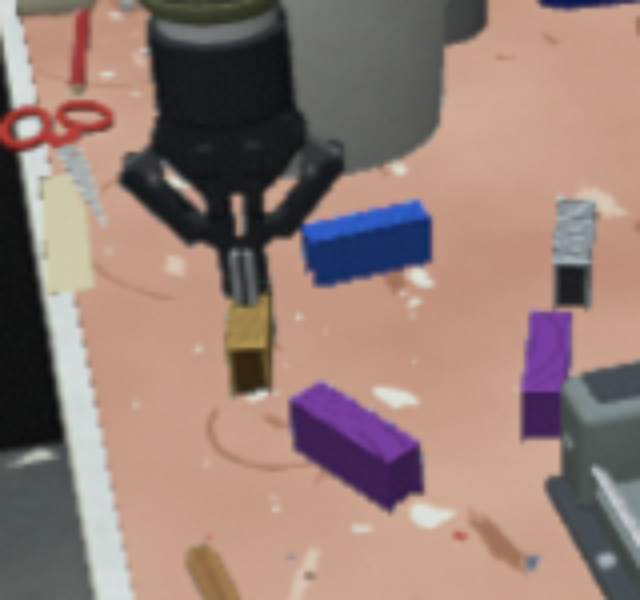

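Depth puts the shut fingertips at about z 43 while the reported TCP is at 13.4, so the real finger ends are about 30 mm higher than reported. Nothing was disturbed. Open, lower and re-measure.

Request:
{"op": "step_arm", "data": {
  "plan": "0 0 0 0 60;0 0 0 0 60;0 0 0 0 60;0 0 0 0 60;0 -0.05 1.5 0 60;0 -0.05 2 0 60;0 -0.05 2 0 60"
}}

```text
time_s: 4.6
eef_pos: [404.4, 288.0, -7.1]
ee_rot: [-0.0, 0.779, 0.627, -0.001]
force: [-0.7, -0.1, 0.8]
grip_width: 0.597
```

Run:
```python
from h import *
s=readout.sense();print(s['eef_pos'],s['force'],s['grip_width'])
im,d,ci=snap('wrist','w5.png');W=cloud(d,ci)
for v in range(235,330,8): print(v,W[v,195].round(1),W[v,208].round(1),W[v,345].round(1),W[v,358].round(1))
```

```text
[404.44567601 287.99850269  -7.14259393] [-0.69327422 -0.13621261  0.7815027 ] 0.5974695571473629
235 [362.1 305.8   0.7] [369.3 304.3   0.8] [ 4.445e+02  2.875e+02 -2.000e-01] [451.5 286.3   0.7]
243 [3.605e+02 3.009e+02 2.000e-01] [368.1 299.8   1.2] [443.6 283.3   1.3] [4.510e+02 2.811e+02 2.000e-01]
251 [359.5 296.6   1.4] [366.1 294.3  -0.5] [4.430e+02 2.779e+02 3.000e-01] [ 4.504e+02  2.759e+02 -4.000e-01]
259 [358.1 291.9   1.6] [376.5 304.6  33.6] [437.9 291.3  33.9] [449.4 271.7   1.3]
267 [369.3 301.8  33.3] [378.5 305.   42.7] [436.4 291.6  41.4] [443.1 286.4  34.6]
275 [371.  301.4  40.5] [379.3 303.9  47.9] [434.9 292.3  48.8] [441.5 286.3  41.2]
283 [375.5 304.7  54.2] [380.7 303.8  54.5] [433.7 292.2  54.5] [439.9 286.7  47.9]
291 [377.  304.6  60.3] [381.7 303.3  59.8] [432.6 292.1  59.7] [437.3 291.8  60.8]
299 [379.3 305.8  67.8] [381.1 300.5  60.8] [431.9 290.4  62.2] [436.  292.6  66.7]
307 [380.  305.   71.6] [380.2 297.3  61.2] [431.4 286.6  61.8] [434.7 293.6  72.4]
315 [380.7 304.1  75.2] [379.1 293.6  60.9] [430.9 282.9  61.7] [433.7 293.5  76.4]
323 [382.  304.5  80. ] [378.1 290.2  61.2] [430.5 277.8  60. ] [432.8 293.   79.6]
```

View pics/w5.png

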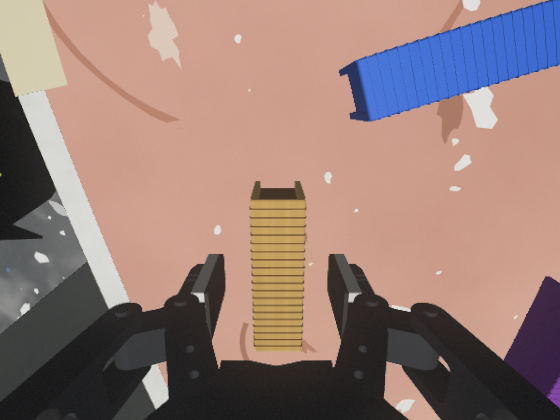

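Fingers at 60% have tips around z 31, which agrees with the 30 mm offset. Lower 9 mm more and close.

Request:
{"op": "step_arm", "data": {
  "plan": "0 0.05 0.9 0 60;0 0.05 0.9 0 60;0 0.05 0.9 0 0;0 0.05 0.9 0 0;0 0.05 0.9 0 0;0 0.05 0.9 0 0;0 0.05 0.9 0 0;0 0.05 0.9 0 0",
  "grip_force": 40
}}

```text
time_s: 5.45
eef_pos: [405.6, 288.2, -15.3]
ee_rot: [0.0, 0.779, 0.627, 0.0]
force: [-0.7, -0.4, 5.0]
grip_width: 0.274
```

Request:
{"op": "step_arm", "data": {
  "plan": "0 0 -2 0 0;0 0 -5 0 0;0 0 -9 0 0;0 0 -13 0 0;-3 2.3 -16 0 0;-6 4.6 -18.5 -2 0;-9 6.9 -18.5 -4 0;-12 9.2 -18.5 -6 0"
}}

```text
time_s: 6.25
eef_pos: [469.9, 149.8, 169.8]
ee_rot: [0.0, 0.745, 0.667, 0.0]
force: [0.4, 0.9, -2.2]
grip_width: 0.269
```

Request:
{"op": "step_arm", "data": {
  "plan": "-2.5 2.3 0 -1 0;-5.5 4.8 0 -2 0;-9 7.4 0 -3 0;-12.4 9.9 0 -4 0;-15 11.9 0 -5 0;-17.3 13.6 0 -6 0;-19 14.8 0 -6.4 0;-19 14.8 0 -6.4 0;-19 14.8 0 -6.4 0"
}}

```text
time_s: 7.15
eef_pos: [594.9, -53.9, 168.7]
ee_rot: [-0.001, 0.707, 0.707, -0.0]
force: [-0.5, 1.0, -0.2]
grip_width: 0.271
```

Run:
```python
from h import *
s=readout.sense();print(s['eef_pos'],s['ee_rot'],s['force'],s['grip_width'])
im,d,ci=snap('wrist','w6.png');W=cloud(d,ci);np.savez('w6.npz',W=W,im=im)
```

```text
[594.90427446 -53.91523401 168.71503926] [-7.38433378e-04  7.07298005e-01  7.06915071e-01 -2.63711099e-04] [-0.51355724  0.96341695 -0.19435425] 0.27066289600272464
```

View pics/w6.png

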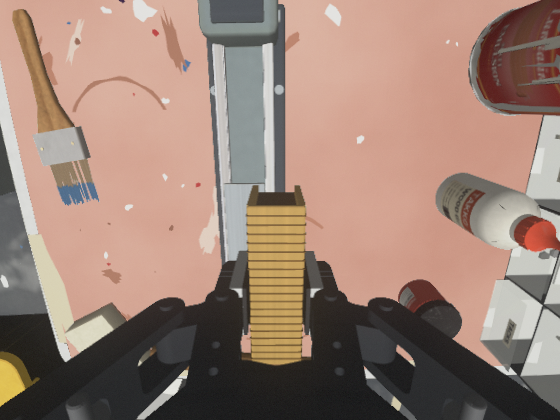

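The strip is held straight at (275,280); the channel runs from the nose's rear face at row ≈40 to the cover plate edge at row ≈183, columns 215–275. Next, the exact channel pose and where the strip sits in the hand.

Run:
```python
from h import *
z=np.load('w6.npz');W=z['W'];im=z['im'];H=cv2.cvtColor(im,cv2.COLOR_RGB2HSV)
x,y,Z=W[...,0],W[...,1],W[...,2]
m=(H[...,0]>12)&(H[...,0]<28)&(H[...,1]>90)&(Z>150)&(Z<240)
P=W[m];print('strip z',np.percentile(P[:,2],[2,20,50,80,98]));
T=P[P[:,2]>np.percentile(P[:,2],50)-4];print(cv2.minAreaRect(T[:,:2].astype(np.float32)))
b=np.zeros(x.shape,bool);b[:260,200:300]=1
# nose top, cover top
for nm,a,c in(('nose',70,80),):
    for y0,y1 in((-80,50),(60,200)):
        q=b&(Z>a)&(Z<c)&(y>y0)&(y<y1); P=W[q]; print(nm,y0,len(P),np.percentile(P,[1,99],axis=0).round(1).tolist() if len(P) else '')
# channel floor and walls cross-sections
for v in range(50,260,15):
    q=[(round(float(x[v,u]),0),round(float(Z[v,u]),0)) for u in range(204,294,3)]
    print(v,round(float(np.nanmedian(y[v,225:265])),1),' '.join(f'{a:.0f}:{c:.0f}' for a,c in q))
for v in range(26,50,2): print(v,W[v,245].round(1))
for v in range(174,194,2): print(v,W[v,240].round(1))
```

```text
strip z [199.7785251  219.40019792 219.93326227 220.41962404 221.19918883]
((595.3046264648438, -54.42863845825195), (24.751388549804688, 80.03974914550781), 0.2765222489833832)
nose -80 1097 [[548.9, -79.5, 72.1], [583.7, -39.9, 75.5]]
nose 60 2591 [[537.7, 77.9, 70.4], [594.2, 100.2, 79.4]]
50 73.1 524:0 529:11 532:12 540:43 543:42 545:40 547:37 549:31 551:29 555:32 557:30 560:30 563:31 565:30 568:29 571:30 573:30 576:30 579:30 581:31 584:39 587:41 590:44 592:13 595:13 598:13 601:12 604:-0 607:1 610:-0
65 60.5 523:2 526:0 531:12 540:43 543:44 545:41 547:38 549:33 551:31 554:31 557:30 559:29 562:28 565:29 568:30 570:30 573:31 576:29 578:29 581:29 584:37 587:40 590:43 592:11 595:12 598:10 601:11 604:0 607:0 610:1
80 47.5 522:1 525:-1 530:11 533:11 542:44 544:39 547:39 549:36 551:30 553:30 556:29 559:31 562:29 565:31 567:30 570:30 573:31 576:30 578:31 581:30 584:36 587:41 590:46 592:13 595:12 598:11 601:12 604:0 607:-1 610:1
95 34.3 521:1 524:0 529:12 533:13 541:44 544:42 546:41 548:36 550:31 553:29 556:30 559:30 561:30 564:31 567:31 570:30 572:30 575:30 578:30 581:29 584:40 587:42 59
[... 2074 characters left out ...]
2 533:12 543:45 551:74 554:74 556:74 559:75 562:74 565:74 567:75 584:218 585:220 586:220 588:220 589:221 590:220 591:221 593:220 594:220 595:220 596:221 598:220 599:219 600:221 601:219
26 [571.3  83.   73.4]
28 [571.4  81.4  74.1]
30 [571.2  80.3  72.8]
32 [571.   79.3  70.9]
34 [571.   77.9  71.1]
36 [570.6  77.2  67.3]
38 [569.9  77.2  60. ]
40 [569.2  77.1  52.5]
42 [568.6  76.8  46.2]
44 [567.5  77.3  34.3]
46 [566.9  76.8  28.3]
48 [567.   74.8  29.7]
174 [558.9 -40.7  30.3]
176 [558.8 -42.9  29.6]
178 [558.6 -45.2  28.6]
180 [558.6 -47.   29.6]
182 [558.6 -49.   30.1]
184 [563.7 -40.7  73.7]
186 [563.7 -42.5  73.8]
188 [563.8 -44.   74.8]
190 [563.6 -46.   74. ]
192 [563.3 -48.4  71.9]
```

Request:
{"op": "step_arm", "data": {
  "plan": "2.5 -1 0 0 0;5 -2 0 0 0;7.4 -2.93 1 0 0;7.4 -2.93 4 0 0;7.4 -2.93 7 0 0;7.4 -2.93 9.5 0 0;7.4 -2.93 10.5 0 0;7.4 -2.93 10.5 0 0;7.4 -2.93 10.5 0 0"
}}

```text
time_s: 8.1
eef_pos: [566.6, 20.0, 65.7]
ee_rot: [0.001, 0.707, 0.707, 0.001]
force: [-0.2, 0.7, -1.5]
grip_width: 0.276
```

```bash
cat > strip.py <<'E'
from h import *
s=readout.sense();print(s['eef_pos'],s['force'],s['grip_width'])
im,d,ci=snap('wrist','chk_%.2f.png'%s['time_s']);W=cloud(d,ci);H=cv2.cvtColor(im,cv2.COLOR_RGB2HSV)
m=(H[...,0]>12)&(H[...,0]<28)&(H[...,1]>90)&(W[...,2]>25)&(abs(W[...,0]-566)<60)
P=W[m];t=np.percentile(P[:,2],70);T=P[abs(P[:,2]-t)<4];print('top',np.median(T[:,2]),cv2.minAreaRect(T[:,:2].astype(np.float32)))
q=(abs(W[...,0]-566)<40)&(W[...,1]>55)&(W[...,1]<90)
n=q&(W[...,2]>45)&(W[...,2]<66); print('noseface y',np.nanmedian(W[n][:,1]),n.sum())
for w in (60,50):
    k=q&(abs(W[...,1]-w)<6)
    for a,c in((26,33),(42,46)):
        X=W[k&(W[...,2]>a)&(W[...,2]<c)][:,0]; print(w,a,np.percentile(X,[3,97]) if len(X) else '')
E
python3 strip.py
```

```text
[566.61092552  20.03986191  65.65247951] [-0.15099467  0.66879574 -1.45314381] 0.27567002547969977
top 116.92580754619958 ((566.6448974609375, 19.114076614379883), (80.70406341552734, 24.97285270690918), 89.84332275390625)
noseface y 65.96949465344603 13
60 26 [549.52180093 581.98999634]
60 42 [539.56133872 591.69284295]
50 26 [550.03479701 582.26976372]
50 42 [540.43294144 591.47125501]
```

Request:
{"op": "step_arm", "data": {
  "plan": "0 -0.07 2 0 0;0 -0.07 3.5 0 0;0 -0.07 4.4 0 0;0 -0.07 4.8 0 0;0 -0.07 5 0 0;0 -0.07 5 0 0;0 -0.07 5 0 0"
}}

```text
time_s: 8.85
eef_pos: [565.7, 19.7, 15.0]
ee_rot: [0.0, 0.707, 0.707, 0.0]
force: [-0.2, -0.4, -1.7]
grip_width: 0.272
```

```bash
python3 strip.py
```

```text
[565.72990593  19.74580782  15.00684074] [-0.1788977  -0.37509207 -1.74356803] 0.2720883980200572
top 66.28079324780911 ((565.9987182617188, 19.111478805541992), (24.777931213378906, 80.23646545410156), 0.280875027179718)
noseface y 57.84729130829952 640
60 26 [549.24426403 581.93019821]
60 42 [540.05356517 591.52876233]
50 26 [549.35874402 581.74373608]
50 42 [540.52407532 591.24018   ]
```

Seated (top at 66). Now I'll open to 60% and rise; the open tips retract upward, clear of the walls.

Request:
{"op": "step_arm", "data": {
  "plan": "0 0 0 0 40;0 0 0 0 50;0 0 0 0 60;0 0 0 0 60;0 0 -2 0 60;0 0 -5 0 60;0 0 -9 0 60;0 0 -12 0 60;0 0 -12 0 60"
}}

```text
time_s: 9.8
eef_pos: [567.2, 19.6, 138.6]
ee_rot: [0.003, 0.707, 0.707, 0.002]
force: [-0.3, 0.7, 0.2]
grip_width: 0.604
```

```bash
python3 strip.py; ls -t pics | head -1
```

```text
[567.21925851  19.55324199 138.60025236] [-0.26332501  0.72301529  0.20704203] 0.604330909652787
top 65.97678792869937 ((565.7568969726562, 18.750484466552734), (23.782930374145508, 80.57743835449219), 0.07429957389831543)
noseface y 57.781649604469635 132
60 26 [549.63644128 581.56023871]
60 42 [539.41147683 591.74088201]
50 26 [550.00793948 581.21575694]
50 42 [540.43878718 590.80184039]
chk_9.80.png
```

Request:
{"op": "step_arm", "data": {
  "plan": "-4 0 0 0 40;-8.5 0 0 0 0;-13 0 0 0 0;-17.5 0 0 0 0;-20.5 0 0 0 0;-21.5 0 0 0 0;-21.5 0 0 0 0;-21.5 0 0 0 0"
}}

```text
time_s: 10.65
eef_pos: [565.2, -193.9, 133.7]
ee_rot: [-0.001, 0.707, 0.707, -0.0]
force: [-0.3, -0.2, -0.2]
grip_width: -0.003
```

Run:
```python
from h import *
s=readout.sense();print(s['eef_pos'],s['grip_width'],s['force'])
im,d,ci=snap('wrist','w8.png');W=cloud(d,ci)
R=cv2.Rodrigues(np.array(ci['rvec'],float))[0];print('cam',-R.T@np.array(ci['tvec']).ravel())
H=W[(W[...,2]>100)&(W[...,2]<122)&(abs(W[...,0]-567)<40)&(W[...,1]>-175)&(W[...,1]<-110)]
print('handle',len(H),np.percentile(H,[2,98],axis=0) if len(H) else '')
for c in('scene','side'):
    im,d,ci=snap(c,c+'8.png');W=cloud(d,ci)
    H=W[(W[...,2]>85)&(W[...,2]<120)&(abs(W[...,0]-567)<40)&(W[...,1]>-180)&(W[...,1]<-110)]
    print(c,len(H),np.percentile(H,[2,98],axis=0) if len(H) else '')
    B=W[(W[...,2]>15)&(W[...,0]>500)&(W[...,0]<640)&(W[...,1]>-280)&(W[...,1]<-190)&(W[...,2]<140)]
    print('behind',len(B),np.percentile(B,[2,98],axis=0) if len(B) else '')
```

```text
[ 565.17770434 -193.87219933  133.68042269] -0.0033679436584318737 [-0.33844037 -0.23262858 -0.15964711]
cam [ 565.37245658 -117.62711895  304.23409796]
handle 1893 [[ 544.7329877  -153.71614862  103.21288389]
 [ 590.50979882 -139.8475123   116.93826603]]
scene 603 [[ 542.01271355 -153.51196713   86.59845545]
 [ 589.45745532 -140.55078616  117.56677856]]
behind 27 [[ 500.41077032 -279.87372798   17.04705615]
 [ 540.45593897 -275.64519733   23.20009035]]
side 606 [[ 544.51224434 -152.46375929   85.53310564]
 [ 589.93094223 -140.18880521  117.74985653]]
behind 59 [[ 501.16435708 -279.9091066    17.32569342]
 [ 550.02479576 -274.87269463   24.63872828]]
```

View pics/w8.png

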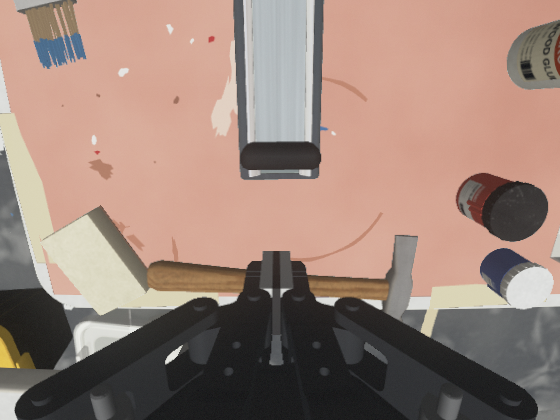

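The handle is at (280,155), rear face y −153.7, x 567.5. The fingers are shut behind it and the space there is clear. Lower, then push.

Request:
{"op": "step_arm", "data": {
  "plan": "0 0.2 3 0 0;0 0.2 6 0 0;0 0.2 7.8 0 0;0 0.2 8 0 0;0.8 0.2 8 0 0;1.6 0.2 8 0 0;2.3 0.2 8 0 0;3 0.2 8 0 0;3.7 0.2 8 0 0;4.3 0.2 8 0 0"
}}

```text
time_s: 11.8
eef_pos: [567.6, -153.2, 55.3]
ee_rot: [0.002, 0.707, 0.707, -0.001]
force: [-1.9, -8.0, 2.1]
grip_width: -0.001
```

Request:
{"op": "step_arm", "data": {
  "plan": "1 0 0 0 0;2 0 0 0 0;3 0 0 0 0;4 0 0 0 0;4.6 0 0 0 0;5.2 0 0 0 0;5.6 0 0 0 0"
}}

```text
time_s: 12.5
eef_pos: [567.1, -97.2, 55.2]
ee_rot: [0.001, 0.707, 0.707, -0.001]
force: [-5.0, -9.6, 4.3]
grip_width: 0.001
```

Request:
{"op": "step_arm", "data": {
  "plan": "0.4 0 0 0 0;0.8 0 0 0 0;1.2 0 0 0 0;1.5 0 0 0 0;1.8 0 0 0 0;2 0 0 0 0;2 0 0 0 0"
}}

```text
time_s: 13.2
eef_pos: [567.0, -77.4, 55.2]
ee_rot: [0.001, 0.707, 0.707, -0.001]
force: [-3.8, -8.4, 2.2]
grip_width: 0.0
```

```bash
cat > hd.py <<'E'
from h import *
s=readout.sense();print(s['eef_pos'],s['force'])
for c in('scene','side'):
    im,d,ci=snap(c,'e_%s%.1f.png'%(c,s['time_s']));W=cloud(d,ci)
    V=cv2.cvtColor(im,cv2.COLOR_RGB2HSV)
    H=W[(W[...,2]>85)&(W[...,2]<114)&(W[...,0]>540)&(W[...,0]<595)&(W[...,1]>s['eef_pos'][1]+5 if 0 else W[...,1]>-69)&(W[...,1]<-30)]
    print(c,len(H),np.percentile(H[:,1],[2,10,50,90,98]) if len(H) else '')
E
python3 hd.py
```

```text
[567.02758137 -77.42909823  55.19025589] [-3.84896822 -8.44278426  2.1791299 ]
scene 168 [-67.10684558 -66.40596853 -64.47208356 -57.28918776 -54.42797903]
side 117 [-66.38960866 -65.38771705 -63.66993643 -58.458501   -55.78594562]
```

Request:
{"op": "step_arm", "data": {
  "plan": "0.1 0 0 0 0;0.2 0 0 0 0;0.3 0 0 0 0;0.4 0 0 0 0;0.4 0 0 0 0"
}}

```text
time_s: 13.8
eef_pos: [567.0, -73.9, 55.2]
ee_rot: [0.001, 0.707, 0.707, -0.001]
force: [-5.8, -10.3, 3.6]
grip_width: -0.003
```

Request:
{"op": "step_arm", "data": {
  "plan": "0.1 0 0 0 0;0.2 0 0 0 0;0.3 0 0 0 0;0.3 0 0 0 0"
}}

```text
time_s: 14.2
eef_pos: [567.1, -72.6, 55.2]
ee_rot: [0.002, 0.707, 0.707, -0.002]
force: [-6.3, -19.2, 3.6]
grip_width: 0.005
```

Request:
{"op": "step_arm", "data": {
  "plan": "0.1 0 0 0 0;0.1 0 0 0 0;0.1 0 0 0 0"
}}

```text
time_s: 14.5
eef_pos: [567.0, -72.6, 55.2]
ee_rot: [0.003, 0.707, 0.707, -0.003]
force: [-8.1, -24.5, 1.9]
grip_width: -0.002
```

```bash
python3 hd.py
```

```text
[567.0402942  -72.61784938  55.24059953] [ -8.07360859 -24.51497156   1.92394975]
scene 179 [-67.59737954 -63.47242278 -60.1720007  -52.92460431 -49.67700102]
side 141 [-68.39724421 -65.88897274 -59.23683763 -53.84956022 -50.63126888]
```

Force rises without motion, so the rail is against its stop. Back off, lift and check.

Request:
{"op": "step_arm", "data": {
  "plan": "-1 0 0 0 0;-3 0 0 0 0;-5 0 0 0 0;-6 0 -4 0 0;-6 0 -8 0 0;-4 0 -12 0 0;-1 0 -14 0 0;-1 0 -14 0 0"
}}

```text
time_s: 15.4
eef_pos: [568.5, -75.5, 198.1]
ee_rot: [0.003, 0.706, 0.708, 0.002]
force: [-0.6, -0.1, -0.9]
grip_width: -0.001
```

Run:
```python
from h import *
s=readout.sense();print(s['eef_pos'],s['force'])
im,d,ci=snap('wrist');W=cloud(d,ci);H=cv2.cvtColor(im,cv2.COLOR_RGB2HSV)
h=W[(W[...,2]>108)&(W[...,2]<120)&(abs(W[...,0]-567)<40)&(W[...,1]>-80)&(W[...,1]<-30)]
print('handle y',np.percentile(h[:,1],[2,50,98]))
n=W[(W[...,2]>45)&(W[...,2]<68)&(abs(W[...,0]-567)<15)&(W[...,1]>70)&(W[...,1]<85)];print('nose',len(n),np.nanmedian(n[:,1]) if len(n) else '')
m=(W[...,2]>30)&(W[...,2]<70)&(H[...,0]>12)&(H[...,0]<28)&(H[...,1]>90)&(abs(W[...,0]-566)<30)&(W[...,1]>0)
print('brass',m.sum(),np.percentile(W[m],[2,50,98],axis=0) if m.any() else '')
k=(W[...,2]>70)&(W[...,2]<78)&(abs(W[...,0]-566)<15)&(W[...,1]<70);print('cover y',np.percentile(W[k][:,1],[1,99]))
a=im[0:250,190:370]
im2,_,_=snap('side'); im3,_,_=snap('scene')
f=lambda q:cv2.resize(q,(390,400))
cv2.imwrite('pics/end.png',np.hstack([f(a),f(im3[180:340,290:446])])[:,:,::-1])
cv2.imwrite('pics/end_side.png',im2[:,:,::-1])
```

```text
[568.5414329  -75.54877654 198.12523507] [-0.57902251 -0.12554846 -0.85439419]
handle y [-60.91836412 -53.56683982 -47.88979998]
nose 333 74.88991959207787
brass 817 [[553.3633629   53.32442782  60.95212881]
 [564.7204076   65.21599256  65.94845844]
 [576.09220848  76.74285474  67.54675836]]
cover y [-47.33616823  50.46299703]
```

View pics/end.png

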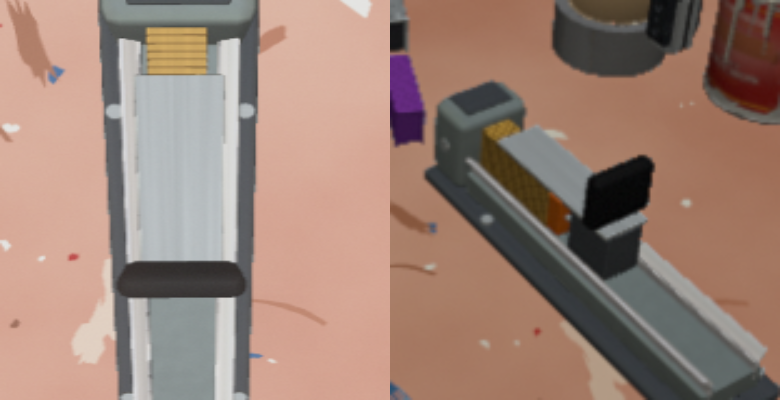

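The strip lies against the nose (brass to y 76.7, face at ~77) with the orange follower pressing behind it. The handle spans −61 to −48, so the rail is shut.

```bash
python3 -c "
from rig import workorder; print(workorder.finish_job())"
```

```text
the job is handed in; nothing more can be done
None
```

The brass strip is loaded in the stapler and the rail is pushed fully home. I handed the job in at about 15.6 s on the robot clock, with the arm clear of everything.

**What I did:** I set the strip into the channel legs down and lengthwise, about 1 mm from its nominal spot, and let go. I then pushed the handle with the fingers shut. At the end the force rose to about 25 N with no further movement, so the rail was against its stop.

**Last checks:**
- **Handle:** its middle is at y ≈ −55 mm, which is where it should be with the rail shut.
- **Strip:** its front end is at y ≈ 76.7 mm and the nose face is at about 77 mm. It lies flat, with its top 66 mm above the table.
- **Follower:** the picture shows the orange follower against the strip's rear end. I judged its compression by eye and did not measure it.
- **Other strips:** I did not touch the grey, blue or purple strips. I took no separate end measurement of them.

**What disagreed:** the finger ends were about 30 mm higher than the reported TCP. My first attempt to grip closed on air above the strip and disturbed nothing. I measured the offset with the depth camera and corrected for it.

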